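# Square the plate stack and hold the clamp dial in its third notch

### The job

Tap the four frame plates on the nest until the stack is square and flush against both fences. Then press the T-handle of the spring-return dial down past its first two notches into the third, not on to the end stop, and finish while still holding it there with the fingers, the stack still square. Leave the boots, collars and screwdriver lying about where they are.

Things in the scene. Friction and masses are not known exactly. Their poses are not given: they have to be found in the camera images.
- nest: Fixed steel nest: base plate 160 x 125 x 10 mm, a grey pad on it (top 20 mm above the table) and two fences. Origin on the table under the centre of where the squared stack belongs. Far fence: inner face at x = +45 mm; left fence: inner face at y = +30 mm; the -x and -y sides are open. The pad ends at x = -39, y = -24 mm: squared plates overhang it by 6 mm, 10 mm above the base plate.
- nest_corner (a point): Inner corner of the two fences at the pad's top, 20 mm above the table; axes as the nest. Fence tops are 46 mm above the table.
- clamp_pivot (a point): Pivot of the small steel clamp finger behind the far fence, 56 mm above the table, 63 mm beyond the nest's origin. The finger stands upright at first (top 86 mm above the table); it is linked to the dial and swings forward over the stack as the dial turns, without touching it.
- plate1: Loose aluminium frame plate, 90 (along its x) x 60 x 6 mm, 45 to 85 g, with a 60 x 30 mm window; number 1 from the bottom of the stack of four on the nest's pad. Origin at the centre of its underside. At the start it lies 5 to 15 mm short of both fences and turned up to 0.08 rad; squared, its origin is at x = 0, y = 0 in the nest's frame and 20 mm above the table.
- plate2: Loose aluminium frame plate, 90 (along its x) x 60 x 6 mm, 45 to 85 g, with a 60 x 30 mm window; number 2 from the bottom of the stack of four on the nest's pad. Origin at the centre of its underside. At the start it lies 5 to 15 mm short of both fences and turned up to 0.08 rad; squared, its origin is at x = 0, y = 0 in the nest's frame and 26 mm above the table.
- plate3: Loose aluminium frame plate, 90 (along its x) x 60 x 6 mm, 45 to 85 g, with a 60 x 30 mm window; number 3 from the bottom of the stack of four on the nest's pad. Origin at the centre of its underside. At the start it lies 5 to 15 mm short of both fences and turned up to 0.08 rad; squared, its origin is at x = 0, y = 0 in the nest's frame and 32 mm above the table.
- plate4: Loose aluminium frame plate, 90 (along its x) x 60 x 6 mm, 45 to 85 g, with a 60 x 30 mm window; number 4 from the bottom of the stack of four on the nest's pad. Origin at the centre of its underside. At the start it lies 5 to 15 mm short of both fences and turned up to 0.08 rad; squared, its origin is at x = 0, y = 0 in the nest's frame and 38 mm above the table.
- dialbox: Fixed stand of the spring-return dial: base 120 x 110 x 12 mm, two grey cheeks 140 mm tall (from 26 mm in front of the dial's axis to 50 mm behind it) and a steel bridge over them up to 194 mm. Origin on the table below the dial's axis, which lies along the stand's y. The handle is on its -x side.
- dial_axis (a point): Middle of the dial's axis, 120 mm above the table; axes as the stand. The dial's return spring is stronger than its notches: let go, it flies back to 0. Pressing the handle down takes 1 to 10 N: more while climbing out of a notch, less while dropping into one, rising towards the end (4 to 10 N around the third notch).
- handle: The turning part: black dial disc 69 mm across with four steel humps on its rim, a 12 mm stem, and the black T-bar at its end. Origin on the dial's axis.
- bar (a point): Centre of the T-handle's cross bar, which is round, 16 mm thick and 76 mm long (along its y), 110 mm from the dial's axis. At dial value 0 it points to the stand's -x and 0.5 rad above level; at value v the bar's centre is at x = -110 cos(0.5 - v), z = 120 + 110 sin(0.5 - v) mm in the stand's frame.
- dial (a joint): Turn of the dial in rad: 0 at rest (handle up), grows as the handle is pressed down. A sprung roller clicks into three notches at 0.35, 0.70 and 1.05, with humps between them (before each notch, and a last one at 1.22); end stop at 1.25.
- boot_a: Bystander: black ribbed bellows boot standing on its round flange (flange 60 mm across and 5 mm thick, bellows 40 mm across, 70 mm tall), between nest and dial. Origin at the centre of its underside.
- boot_b: Bystander: black ribbed bellows boot standing on its round flange (flange 60 mm across and 5 mm thick, bellows 40 mm across, 70 mm tall), near the robot on its left.
- boot_c: Bystander: black ribbed bellows boot standing on its round flange (flange 60 mm across and 5 mm thick, bellows 40 mm across, 70 mm tall), with a white oval collar on top (86 mm tall in all), at the back.
- collar_a: Bystander: white oval collar 58 x 38 x 16 mm lying flat between nest and dial. Origin at the centre of its underside.
- collar_b: Bystander: white oval collar 58 x 38 x 16 mm lying flat, near the robot on its right.
- driver: Bystander: screwdriver with black handle lying at the back.
Mind the look-alikes: they are no part of the job. Leave any red look-alike of the dialbox alone.

How it is judged:
By the outcome, as a careful person would: the job done as asked, in the order asked, and still so for the second after the job is handed in, while the arm keeps its last pose, push and grip.
It also fails if it takes over 72 s, if anything falls off the work surface, if the arm or the gripper's body presses on something with over 40 N, if the wrist force passes 120 N, or if a joint passes its speed limit or range.

### The arm

A 6-joint arm with a two-finger parallel gripper is mounted at the origin on the work surface. World frame = base frame: x ahead of the robot, y to its left, z up, the work surface at z = 0. Lengths are in mm, angles in rad, forces in N, time in s.
With the tool pointing down it reaches from about 325 to 875 mm from the base axis. Payload 4.4 kg.
Tool frame: the origin (TCP) lies on the centre line of the jaws, within the pads' length; the fingertips stand ahead of it and the grasp point (between the pads) lies 6 mm ahead of it (ctrl.tcp_to_tips is the z of the fingertips in the tool frame, in mm); z points along the fingers, y is the line along which they close (so a half turn about z gives the same grasp; the last joint's range is limited). The gripper opens to 85 mm and grips with 20 to 120 N. Pads are 22 mm wide; open, the fingers measure 114 mm over their backs; the gripper's body (76 mm by 85 mm) begins 54 mm behind the grasp point. The pads swing forward as they close: fully open they stand 13 mm farther back than shut.
Start: joints at [1.141, 0.207, 1.542, -0, 1.393, -0.15], TCP at [158.251, 552.797, 256.282] pointing down, gripper open.
Joint ranges: [-2.73, 2.73], [-0.86, 2.22], [0.23, 2.46], [-1.11, 4.25], [0.08, 2.63], [-2.82, 2.82]. Speed limits (rad/s): [2.79, 2.79, 3.14, 3.14, 3.14, 3.14].

### API

Orientations are given as a 3x3 rotation matrix whose columns are the frame's x, y, z axes.
In Python, from plant import ctrl, sensors, optics gives the robot as it stands. Calls block until the motion is done:
- ctrl.move_ptp(position, orientation): joint-space move of the TCP to a pose.
- ctrl.move_l(position, rot=None, vel=150, threshold=None): straight line of the TCP; rot=None keeps the orientation; vel is the mean speed in mm/s. With threshold (N) it stops when the force on the tool has changed by that much, and returns True; else False.
- ctrl.set_joints(angles): joint-space move.
- ctrl.gripper_to(opening, force=None): finger opening in mm; force is the grip in N (None keeps the last); returns when the fingers have stopped.
- ctrl.hold(seconds).
- ctrl.solve_ik(position, orientation): joint angles nearest the present ones, or None.
- sensors.read_state(): the state.
- optics.grab_frame(name): name is "scene" or "top" or "wrist"; returns (picture, depth): 384x512x3 uint8, red, green, blue; 384x512 float32, mm along the optical axis (not along the pixel's ray), 0 where there is no reading.
- optics.camera_params(name): a dict with "mtx" (3x3 intrinsics, pixels), "R" (3x3) and "t" (3): a world point X has camera coordinates R X + t; the wrist camera has in their place "T_tool_cam" (4x4, takes a point from camera to tool coordinates, whose origin is the TCP and whose axes are the flange's). Camera axes: x right, y down, z forward; pixel columns grow to the right and rows downward; lengths in mm; the calibration is good to about 2 mm. A picture is of the moment at which its call begins: read the wrist's pose just before it. camera_params takes no time and is no camera call.
A pose or a line that the arm cannot do raises ctrl.MotionError and nothing moves.
- ctrl.finish_job(): hands the job in; it is judged then, once.
The state is a dict: "t": time; "q": joint angles; "qvel": joint speeds; "tau": joint torques, N m; "eef_pos": TCP position; "eef_rot": TCP orientation; "force": force on the tool from outside, world axes, zero at the start; "wrist_torque": the same for the moment, N m; "grip_width": finger opening in mm; "grasp_force": force on a finger pad.
Only numpy, scipy, OpenCV 4.12 (cv2) and the standard library are available. Lean on these libraries where they do the work, as an engineer would, in place of code of your own. Each camera call takes 0.05 s, during which the arm holds its last target. There are 200 camera calls.

## Working session

There is one attempt and no reset: what is moved stays moved. The work goes in short steps, each a Python script; the robot and the scene stay as the last script left them, time stands still between calls to the robot, and variables do not carry over. Pictures are saved under pics/ and viewed, at most 10 in all, crops included, and the job is handed in when it is done.

```bash
mkdir -p pics; ls; python3 - <<'E'
from plant import ctrl,sensors,optics
import cv2,numpy as np
ims=[]
for n in("scene","top"):
    p,d=optics.grab_frame(n); np.savez(f"pics/{n}0.npz",p=p,d=d); ims.append(p)
    c=optics.camera_params(n); print(n,c)
    cv2.imwrite(f"pics/{n}0.png",cv2.resize(p[:,:,::-1],(800,600),interpolation=cv2.INTER_CUBIC))
print(sensors.read_state()['t'],ctrl.tcp_to_tips)
E
```

```text
pics
scene {'mtx': array([[422.83812942,   0.        , 261.06420516],
       [  0.        , 422.83812942, 186.66839372],
       [  0.        ,   0.        ,   1.        ]]), 'R': array([[ 0.61373364,  0.7892451 , -0.02057183],
       [ 0.50528685, -0.41267604, -0.75788105],
       [-0.6066434 ,  0.45474242, -0.65206834]]), 't': array([-345.16898381, -171.18099998, 1423.04627537])}
top {'mtx': array([[425.25791388,   0.        , 244.23902558],
       [  0.        , 425.25791388, 176.08578601],
       [  0.        ,   0.        ,   1.        ]]), 'R': array([[-0.09114611, -0.99582735,  0.0045036 ],
       [-0.97444249,  0.08825457, -0.20657434],
       [ 0.20531491, -0.02321695, -0.97842054]]), 't': array([  58.47751196,  564.00236803, 1258.33880665])}
0.1 25.0
```

View pics/top0.png

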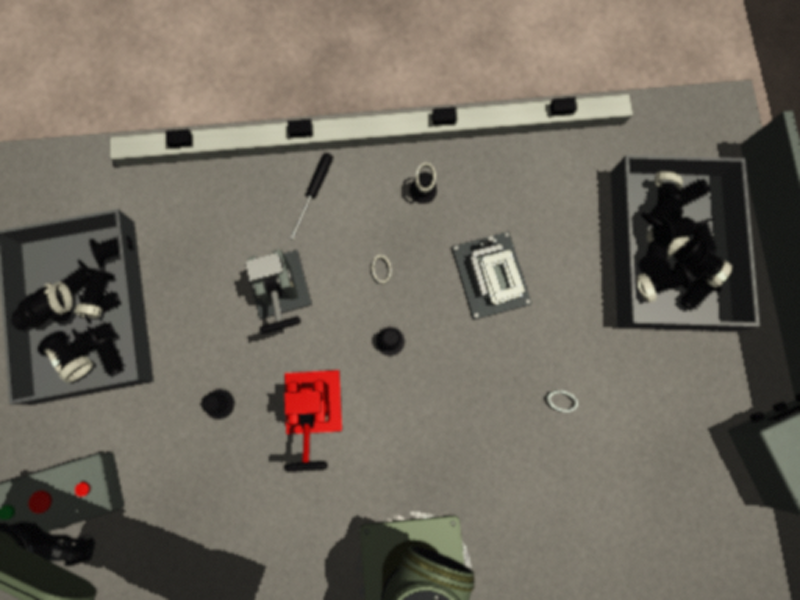

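View pics/scene0.png

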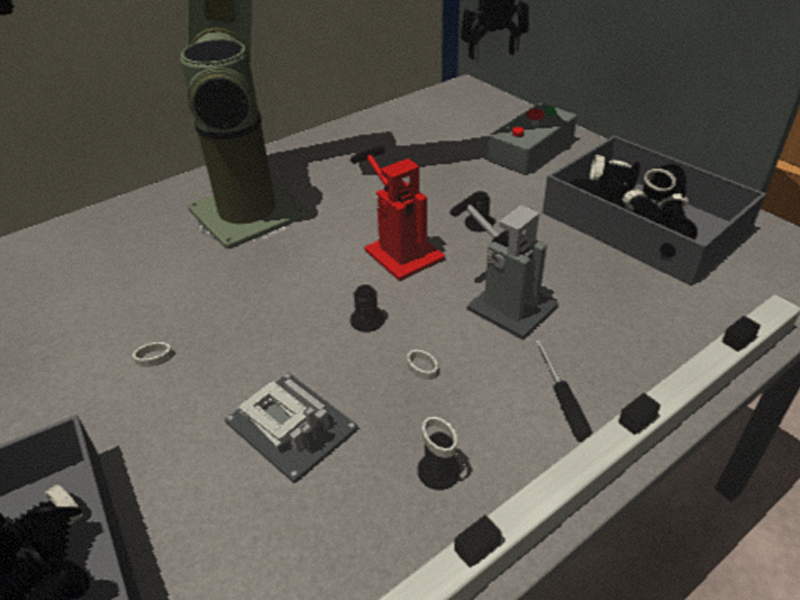

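The top view shows the nest at display (490,275), with its base corners at about (452,245), (510,232), (529,300) and (474,318). The real dial is at (272,280) with its T-bar at (274,328). The red look-alike is at (310,400) and boot_a at (390,340). The scene view confirms the plates lie in a skewed stack and the clamp finger is upright.

```bash
cat > h.py <<'E'
import numpy as np,cv2
from plant import ctrl,sensors,optics
def cast(uv,z,K,R,t):
    """pixels -> world points on plane z; camera = R X + t"""
    uv=np.atleast_2d(uv).astype(float)
    d=(np.linalg.inv(K)@np.c_[uv,np.ones(len(uv))].T).T@R
    c=-R.T@t
    return c+d*((z-c[2])/d[:,2])[:,None]
def cam(name,st=None):
    c=optics.camera_params(name)
    if name!="wrist": return c["mtx"],c["R"],np.array(c["t"])
    T=c["T_tool_cam"]; Rw=st["eef_rot"]@T[:3,:3]; p=st["eef_pos"]+st["eef_rot"]@T[:3,3]
    return c["mtx"],Rw.T,-Rw.T@p
def proj(X,K,R,t):
    p=(K@(R@np.atleast_2d(X).T+t[:,None])).T
    return p[:,:2]/p[:,2:]
def down(a):
    """tool pointing down with tool y axis at angle a in the world xy plane"""
    y=np.array([np.cos(a),np.sin(a),0]); z=np.array([0,0,-1.])
    return np.c_[np.cross(y,z),y,z]
E
python3 - <<'E'
from h import *
s=0.64
C=cam("top")
print("base corners",cast(np.array([[452,245],[510,232],[529,300],[474,318]])*s,10,*C).round())
print("dial base corners R", cast(np.array([[297,250],[311,303]])*s,12,*C).round())
print("bar ends",cast(np.array([[250,338],[299,320]])*s,173,*C).round())
print("red bar",cast(np.array([[286,466],[326,464]])*s,173,*C).round())
print("boot_a",cast(np.array([[390,338]])*s,60,*C).round())
print("bridge",cast(np.array([[247,262],[281,253],[287,273],[250,279]])*s,194,*C).round())
st=sensors.read_state();print(st["eef_rot"].round(3),optics.camera_params("wrist"))
E
```

```text
base corners [[ 628. -146.   10.]
 [ 645. -269.   10.]
 [ 498. -289.   10.]
 [ 472. -173.   10.]]
dial base corners R [[646. 176.  12.]
 [532. 154.  12.]]
bar ends [[451. 252. 173.]
 [475. 164. 173.]]
red bar [[227. 202. 173.]
 [224. 134. 173.]]
boot_a [[441.   2.  60.]]
bridge [[584. 247. 194.]
 [595. 186. 194.]
 [558. 177. 194.]
 [553. 243. 194.]]
[[-0.961  0.275 -0.001]
 [ 0.275  0.961 -0.002]
 [ 0.    -0.002 -1.   ]] {'mtx': array([[345.60601707,   0.        , 256.47135348],
       [  0.        , 345.60601707, 188.73766008],
       [  0.        ,   0.        ,   1.        ]]), 'T_tool_cam': array([[ 6.55129486e-04, -9.59020896e-01, -2.83334594e-01,
         7.21728462e+01],
       [ 9.99999749e-01,  5.52148723e-04,  4.43317412e-04,
        -4.30217664e-01],
       [-2.68707827e-04, -2.83334813e-01,  9.59021017e-01,
        -1.17409219e+02],
       [ 0.00000000e+00,  0.00000000e+00,  0.00000000e+00,
         1.00000000e+00]])}
```

```bash
python3 - <<'E'
from h import *
def look(p,a,n):
    ctrl.move_ptp(p,down(a)); ctrl.hold(0.2)
    st=sensors.read_state(); im,d=optics.grab_frame("wrist")
    np.savez(f"pics/{n}.npz",p=im,d=d,K=cam("wrist",st)[0],R=cam("wrist",st)[1],t=cam("wrist",st)[2])
    cv2.imwrite(f"pics/{n}.png",cv2.resize(im[:,:,::-1],(800,600),interpolation=cv2.INTER_CUBIC))
    print(n,st["t"],st["eef_pos"].round(1),st["q"].round(2))
look([508,215,340],0.2+np.pi/2,"dial1")
look([606,-212,180],0.15+np.pi/2,"nest1")
for a in(0.15,0.15+np.pi): print(ctrl.solve_ik([555,-270,40],down(a)))
E
```

```text
dial1 2.0917 [507.6 215.7 339.8] [ 0.24  0.1   1.49  0.    1.55 -1.53]
nest1 4.05 [ 606.5 -211.   180.6] [-0.47  0.41  1.44  0.    1.29 -2.19]
[-5.92901544e-01  5.41689843e-01  1.57964941e+00 -4.44089210e-16
  1.02025341e+00 -7.42901544e-01]
[-5.92901544e-01  5.41689843e-01  1.57964941e+00 -4.44089210e-16
  1.02025341e+00  2.39869111e+00]
```

View pics/dial1.png

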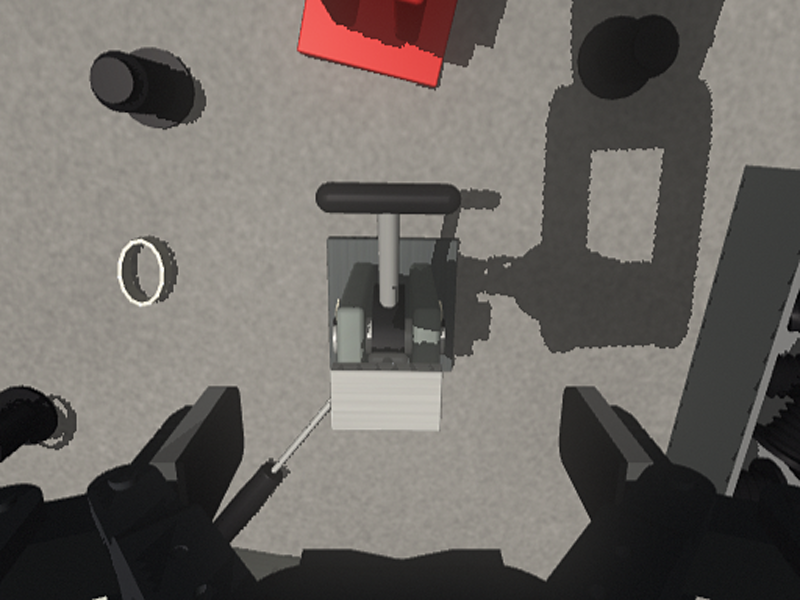

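View pics/nest1.png

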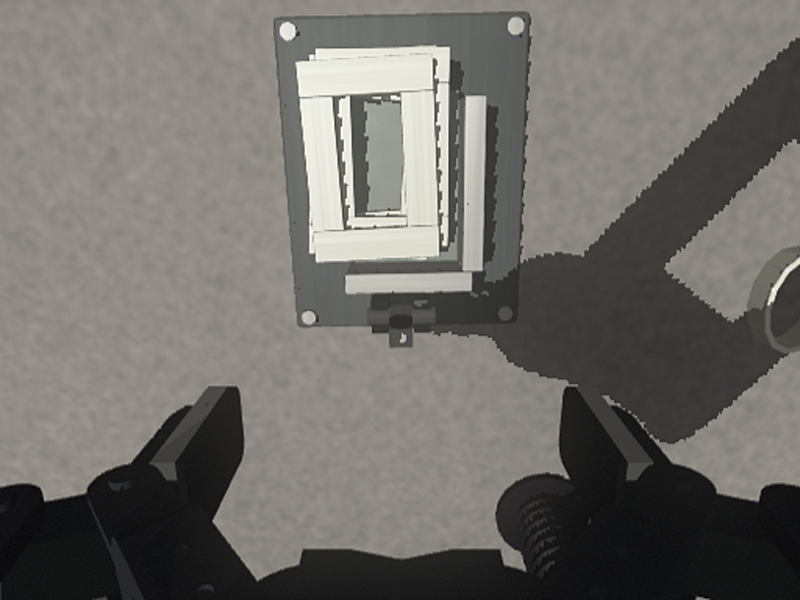

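The dial view shows the bar from (317,197) to (460,197), square in the image, with its stem at x≈388 and the bridge at (332–440, 371–430). The nest view shows the left fence's inner edge at x≈464 (y 96–270) and the far fence's inner edge at y≈273 (x 345–472). The bolts are at (287,31), (516,26), (505,314) and (309,318).

```bash
python3 - <<'E'
from h import *
L=lambda n:(lambda f:(f["K"],f["R"],f["t"],f["d"]))(np.load(f"pics/{n}.npz"))
s=0.64
K,R,t,d=L("nest1")
c=lambda P,z:cast(np.array(P)*s,z,K,R,t)[:,:2]
ang=lambda a,b:np.arctan2(*(b-a)[::-1])
base=c([[275,17],[530,12],[519,322],[298,326]],10);print("base",base.round(1),base.mean(0), "sides",np.linalg.norm(base[1]-base[0]),np.linalg.norm(base[2]-base[1]))
lf=c([[465,96],[463,270]],46);ff=c([[346,274],[460,272]],46);print("left",lf.round(1),ang(*lf),"far",ff.round(1),ang(*ff)-np.pi/2+np.pi*0)
b=c([[287,31],[516,26],[505,314],[309,318]],11);print("bolts",b.round(1),b.mean(0),ang(b[0],b[3]),ang(b[1],b[2]),ang(b[0],b[1])-np.pi/2,ang(b[3],b[2])-np.pi/2)
a=.15; a=np.mean([ang(*lf),ang(b[0],b[3]),ang(b[1],b[2])])
for a in (a,):
    ex=np.array([np.cos(a),np.sin(a)]);ey=np.array([-ex[1],ex[0]])
    o=ex*((ff@ex).mean()-45)+ey*((lf@ey).mean()-30);print("yaw",a,"origin",o)
    print("base in nest",((base-o)@np.c_[ex,ey]).round(1))
    print("plate4",((c([[296,63],[434,56],[439,254],[316,261]],44)-o)@np.c_[ex,ey]).round(1))
K,R,t,d=L("dial1")
e=c([[317,197],[460,197]],172.7);print("bar",e.round(1),e.mean(0),np.linalg.norm(e[1]-e[0]),ang(*e)-np.pi/2)
br=c([[332,371],[439,371],[439,430],[332,430]],194);print("bridge",br.round(1),br.mean(0),ang(br[0],br[1])-np.pi/2)
bs=c([[328,238],[459,239]],12);print("basefront",bs.round(1),bs.mean(0),ang(*bs)-np.pi/2)
print(d[int(197*s),int(389*s)],d[int(400*s),int(389*s)])
E
```

```text
base [[ 490.3 -290.5]
 [ 469.5 -169.3]
 [ 625.  -140.9]
 [ 646.3 -264. ]] [ 557.77045947 -216.16859461] sides 122.93857954895665 158.10580564798735
left [[ 514.5 -196.9]
 [ 591.9 -183.3]] 0.1739159544535311 far [[ 602.4 -238.5]
 [ 593.1 -184.5]] 0.17033965591785072
bolts [[ 495.7 -284. ]
 [ 476.7 -174.9]
 [ 621.2 -149.9]
 [ 640.2 -258.2]] [ 558.46542056 -216.74111829] 0.1765510759342593 0.170969945984558 0.17219813118761906 0.17377905570113295
yaw 0.17381232545744948 origin [ 553.6551293  -220.44731551]
base in nest [[-74.5 -58. ]
 [-74.1  64.9]
 [ 84.   66. ]
 [ 83.7 -58.9]]
plate4 [[-49.7 -43.5]
 [-51.2  16.6]
 [ 36.5  18.6]
 [ 38.6 -40.6]]
bar [[475.7 164.4]
 [460.8 237.5]] [468.24883953 200.98044319] 74.57843879069443 0.20191236534538382
bridge [[561.5 189.4]
 [550.1 245. ]
 [584.5 252.7]
 [596.3 195.2]] [573.10630921 220.55683648] 0.2016371831424686
basefront [[529.3 158.2]
 [508.2 265.4]] [518.75770421 211.82407092] 0.19412978547870896
274.39352 290.84824
```

```bash
cat >> h.py <<'E'
YAW=0.174; O=np.array([553.7,-220.4])
def rot2(a): return np.array([[np.cos(a),-np.sin(a)],[np.sin(a),np.cos(a)]])
def nest(x,y,z): return np.r_[O+rot2(YAW)@[x,y],z]
def innest(p): return rot2(YAW).T@(np.array(p[:2])-O)
def push(axis,off,start,limit,width,thr,z=38,vel=25,up=75):
    """push the stack along nest axis 0/1 with both fingers; off = other coordinate"""
    P=lambda s,z:nest(s,off,z) if axis==0 else nest(off,s,z)
    ori=down(YAW+(np.pi/2 if axis==0 else 0))
    ctrl.move_ptp(P(start,up+20),ori); ctrl.gripper_to(width)
    ctrl.move_l(P(start,z),vel=120)
    hit=ctrl.move_l(P(limit,z),vel=vel,threshold=thr)
    st=sensors.read_state(); f=rot2(YAW).T@st["force"][:2]
    print("push",axis,hit,innest(st["eef_pos"]).round(2),"F",f.round(1),st["force"][2].round(1),"t",st["t"])
    ctrl.move_l(P(start,z),vel=100); ctrl.move_l(P(start,up),vel=150)
def look(p,a,n):
    ctrl.move_ptp(p,down(a)); ctrl.hold(0.2)
    st=sensors.read_state(); im,d=optics.grab_frame("wrist"); K,R,t=cam("wrist",st)
    np.savez(f"pics/{n}.npz",p=im,d=d,K=K,R=R,t=t)
    cv2.imwrite(f"pics/{n}.png",cv2.resize(im[:,:,::-1],(800,600),interpolation=cv2.INTER_CUBIC))
    print(n,st["t"],st["eef_pos"].round(1))
E
python3 - <<'E'
from h import *
print(sensors.read_state()["force"])
ctrl.move_l(nest(-60,-12,180))
push(0,-10,-92,-48,24,10)
look(nest(53,0,180),YAW+np.pi/2,"nest2")
E
```

```text
[-0.14933143 -0.54918694  0.33281378]
push 0 True [-61.83  -9.2 ] F [-0.3 -0.6] 0.3 t 7.8917
nest2 9.6833 [ 603.7 -211.3  177.7]
```

View pics/nest2.png

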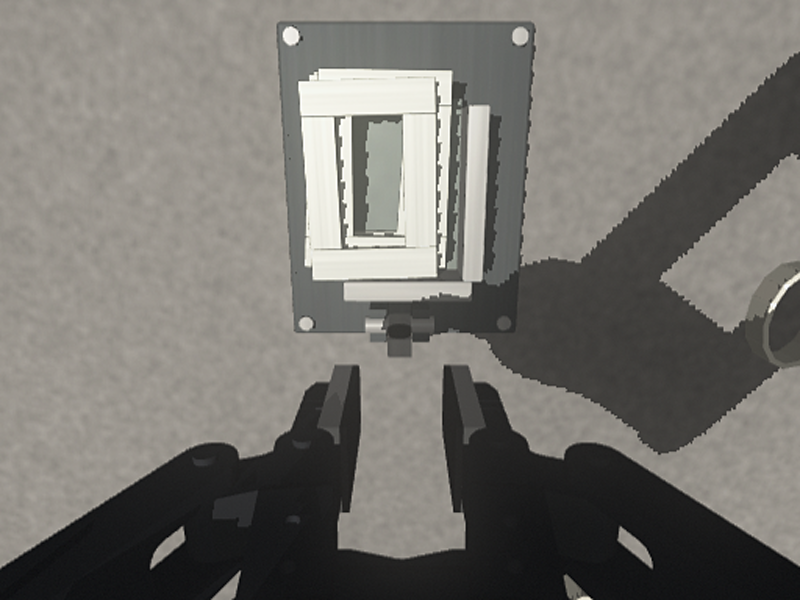

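The plates moved about 5 mm and are nearly square in yaw, so the push stopped early on the impact transient. I'll repeat the pushes until the stack no longer advances.

```bash
python3 - <<'E'
s=open('h.py').read()
s=s.replace('''    hit=ctrl.move_l(P(limit,z),vel=vel,threshold=thr)
''','''    last=start
    for k in range(5):
        hit=ctrl.move_l(P(limit,z),vel=vel,threshold=thr)
        now=innest(sensors.read_state()["eef_pos"])[axis]; print(k,hit,now.round(2),end="; ")
        if not hit or now-last<0.5: break
        last=now
''')
open('h.py','w').write(s)
E
python3 - <<'E'
from h import *
push(0,-6,-80,-50,24,12,vel=20)
push(1,0,-76,-34,50,12,vel=20)
push(0,0,-76,-50,24,12,vel=20)
push(1,0,-60,-34,50,12,vel=20)
look(nest(53,0,180),YAW+np.pi/2,"nest3")
E
```

```text
0 True -60.92; 1 True -60.4; 2 True -57.0; 3 True -56.81; push 0 True [-56.81  -4.65] F [-1.  -0.1] 3.3 t 13.3917
0 True -41.37; 1 True -41.35; push 1 True [ -0.07 -41.35] F [ 0.8 -1.8] 2.3 t 18.5417
0 True -56.06; 1 True -56.03; push 0 True [-56.03   1.01] F [0.5 0.7] 0.6 t 23.125
0 True -41.35; 1 True -41.35; push 1 True [ -0.06 -41.35] F [ 0.5 -1.4] 1.0 t 27.5583
nest3 29.8 [ 605.5 -211.3  179.4]
```

View pics/nest3.png

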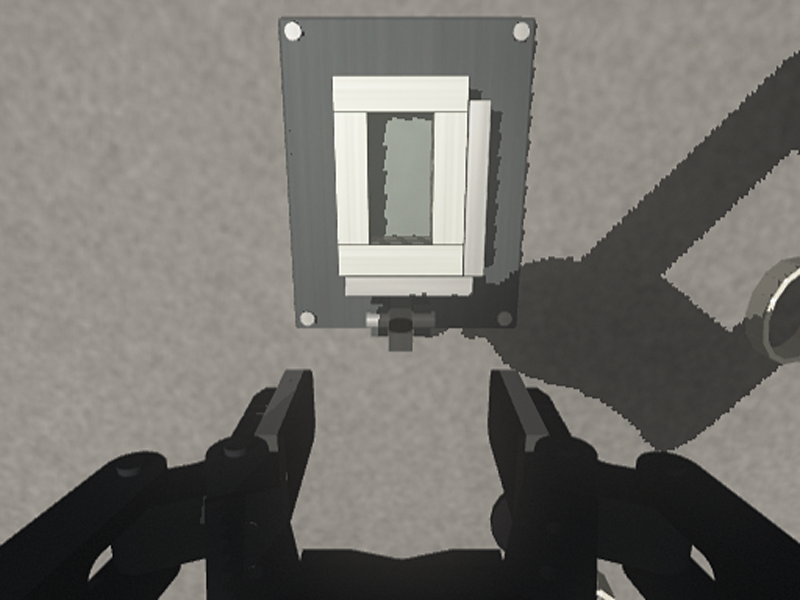

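The stack looks square with no gap at either fence: the plate edge meets the left fence at x≈468 and the far fence at y≈276. The repeated contact positions agree with this (-56.0 and -41.35 against the expected -56 and -41). Next is the dial.

```bash
cat >> h.py <<'E'
DY=0.2; D=np.array([562.8,220.2])
def grip_pose(v,y=-24,dz=0):
    return np.r_[D+rot2(DY)@[-110*np.cos(.5-v),y],120+110*np.sin(.5-v)+6+dz]
E
python3 - <<'E'
from h import *
p=sensors.read_state()["eef_pos"]; ctrl.move_l([p[0]-20,p[1],250],vel=200)
ctrl.move_ptp(grip_pose(0,dz=75),down(DY)); ctrl.gripper_to(50)
print(ctrl.move_l(grip_pose(0),vel=100,threshold=15))
ctrl.gripper_to(0,force=60); st=sensors.read_state(); print(st["grip_width"],st["grasp_force"],st["t"],st["force"].round(1))
for v in np.arange(.15,.91,.15):
    ctrl.move_l(grip_pose(v),vel=60); st=sensors.read_state()
    print(round(v,2),st["force"].round(1),st["grip_width"].round(1),(st["eef_pos"]-grip_pose(v)).round(1),st["t"])
im,d=optics.grab_frame("scene"); np.save("pics/s.npy",im)
cv2.imwrite("pics/scene1.png",cv2.resize(im[80:230,180:400,::-1],(800,545),interpolation=cv2.INTER_CUBIC))
E
```

```text
False
14.469840895390204 58.50053250789642 33.8167 [-1.5 -0.   4.7]Traceback (most recent call last):
  File "<stdin>", line 8, in <module>
AttributeError: 'float' object has no attribute 'round'
```

```bash
python3 - <<'E'
from h import *
def rep(v):
    st=sensors.read_state(); print(round(v,2),st["force"].round(1),round(float(st["grip_width"]),2),round(float(st["grasp_force"]),1),(st["eef_pos"]-grip_pose(v)).round(1),round(st["t"],1))
rep(.15)
for v in np.arange(.3,.91,.15):
    ctrl.move_l(grip_pose(v),vel=60); rep(v)
im,d=optics.grab_frame("scene"); np.save("pics/s.npy",im)
cv2.imwrite("pics/scene1.png",cv2.resize(im[80:230,180:400,::-1],(800,545),interpolation=cv2.INTER_CUBIC))
E
```

```text
0.15 [-3.1 -1.2  6.7] 14.04 59.8 [1.  0.1 1.5] 34.2
0.3 [ 2.9  1.6 -0.4] 14.03 61.3 [0.6 0.2 0.2] 34.7
0.45 [-0.3  1.   3.9] 13.92 63.2 [0.6 0.2 0.6] 35.1
0.6 [-1.4 -0.4  7. ] 13.7 64.6 [0.1 0.1 0.5] 35.5
0.75 [0.8 0.3 2.6] 13.62 66.9 [-0.8 -0.1 -0.3] 35.9
0.9 [-3.3  0.9  0. ] 14.02 68.3 [-1.6 -0.2 -0.8] 36.4
```

View pics/scene1.png

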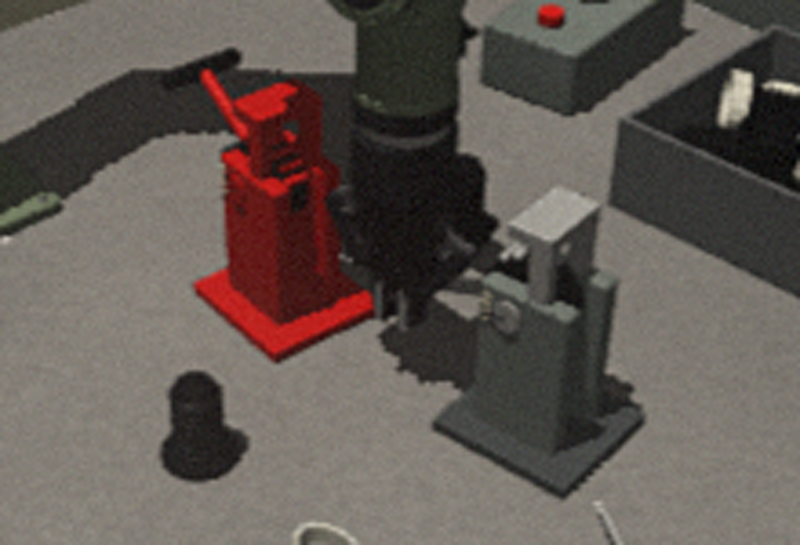

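The scene view shows the fingers around the bar, clear of the red look-alike, with the stem at about (470,285) sloping down. I'll go on to the third notch.

```bash
python3 - <<'E'
from h import *
def rep(v):
    st=sensors.read_state(); print(round(v,2),st["force"].round(1),round(float(st["grip_width"]),2),(st["eef_pos"]-grip_pose(v)).round(1),round(st["t"],1))
ctrl.hold(.3); rep(.9)
for v in (.97,1.01,1.05):
    ctrl.move_l(grip_pose(v),vel=40); ctrl.hold(.2); rep(v)
st=sensors.read_state(); im,d=optics.grab_frame("wrist"); K,R,t=cam("wrist",st)
np.savez("pics/w5.npz",p=im,d=d,K=K,R=R,t=t)
cv2.imwrite("pics/w5.png",cv2.resize(im[:,:,::-1],(800,600),interpolation=cv2.INTER_CUBIC))
E
```

```text
0.9 [-5.6 -0.4 -0.3] 13.83 [-1.6 -0.3 -0.7] 36.7
0.97 [-8.7 -1.9  3.1] 13.72 [-2.  -0.4 -0.4] 37.3
1.01 [-6.  -2.  -1.2] 13.95 [-2.4 -0.6 -1.2] 37.7
1.05 [-7.5 -1.2 -0.5] 13.94 [-2.7 -0.6 -1.2] 38.2
```

View pics/w5.png

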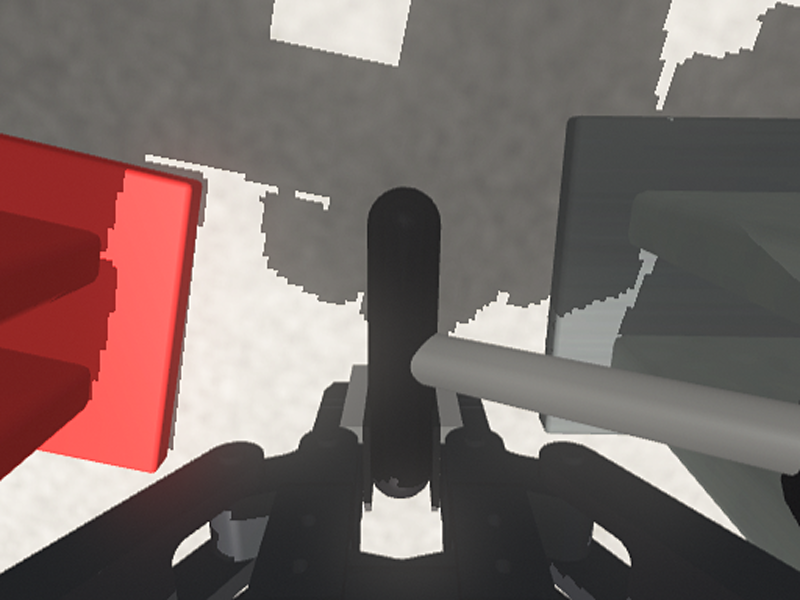

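The wrist view shows the bar held between the pads, vertical at x≈404 (y 187–495), with the stem leaving to the right at (420–800, 340–460). I'll compute the dial value from the depth.

```bash
python3 - <<'E'
from h import *
f=np.load("pics/w5.npz");K,R,t,d=f["K"],f["R"],f["t"],f["d"]
def pt(u,v):
    u*=.64;v*=.64;z=np.median(d[int(v)-1:int(v)+2,int(u)-1:int(u)+2]);return R.T@(z*(np.linalg.inv(K)@[u,v,1])-t)
st=lambda p:np.r_[rot2(DY).T@(p[:2]-D),p[2]].round(1)
for u,v in((404,230),(404,260),(404,290),(404,320)): print("bar top",st(pt(u,v)))
for u,v in((470,362),(520,372),(600,389),(700,410)): print("stem",st(pt(u,v)))
print("base",st(pt(600,160)),"table",st(pt(480,200)))
E
```

```text
bar top [-95.9  29.3  75.8]
bar top [-95.9  23.1  76. ]
bar top [-95.9  16.7  76.1]
bar top [-95.9  10.   75.7]
stem [-82.1   2.5  80.6]
stem [-72.7   2.5  85.7]
stem [-59.5   2.7  93.5]
stem [-45.    2.6 101. ]
base [-35.1  40.4  11.5] table [-70.1  26.7  -0.7]
```

```bash
cat > m.py <<'E'
import sys
from h import *
v=float(sys.argv[1])
ctrl.move_l(grip_pose(v),vel=40); ctrl.hold(.4)
s=sensors.read_state(); im,dep=optics.grab_frame("wrist"); K,R,t=cam("wrist",s)
def pt(u,v):
    u*=.64;v*=.64;z=np.median(dep[int(v)-1:int(v)+2,int(u)-1:int(u)+2]);p=R.T@(z*(np.linalg.inv(K)@[u,v,1])-t)
    return np.r_[rot2(DY).T@(p[:2]-D),p[2]]
b=np.mean([pt(404,y) for y in(240,260,280,300)],0); S=np.array([pt(*q) for q in((480,364),(520,372),(600,389),(700,410))])
print("bar top",b.round(1),"v from z",.5-np.arcsin((b[2]-8-120)/110),"v from stem",.5+np.arctan(np.polyfit(S[:,0],S[:,2],1)[0]))
print(s["force"].round(1),s["grip_width"],s["t"],(s["eef_pos"]-grip_pose(v)).round(1))
E
python3 m.py 1.10
```

```text
bar top [-93.3  20.9  71.4] v from z 1.0403981682758037 v from stem 1.0327687369101528
[-10.8  -1.6   2.2] 14.233817899845524 38.9083 [-3.1 -0.7 -1.1]
```

```bash
python3 m.py 1.115; python3 - <<'E'
from h import *
im,d=optics.grab_frame("top")
cv2.imwrite("pics/top9.png",cv2.resize(im[120:230,130:360,::-1],(800,383),interpolation=cv2.INTER_CUBIC))
E
```

```text
bar top [-92.5  20.8  70.3] v from z 1.0526500356400006 v from stem 1.0235937022438142
[-10.4  -3.7   3.6] 14.01911421483067 39.6083 [-3.2 -0.8 -0.9]
```

View pics/top9.png

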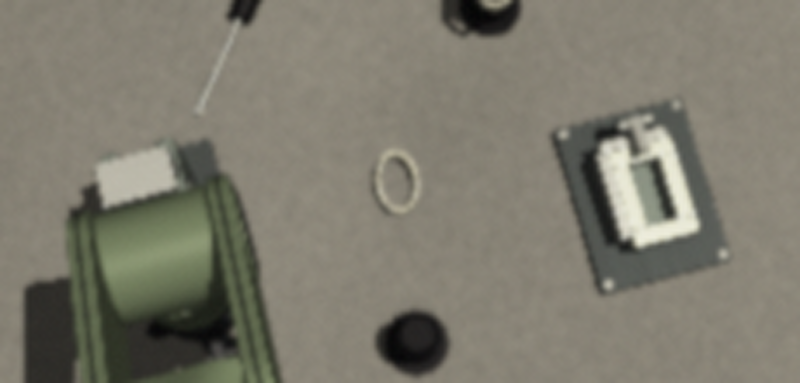

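The top view shows the stack square in the nest at (655,190), the clamp finger swung over it at (638,130), and the bystanders in place. The bar height puts the dial at 1.05 and the stem slope at 1.02, both in the third notch.

```bash
python3 -c "
from plant import ctrl
print(ctrl.finish_job())"
```

```text
the job is handed in; nothing more can be done
None
```

I handed the job in with the four plates square and flush against both fences, and the fingers holding the dial in its third notch at about 1.02–1.05 rad. It took about 40 s of the 72 s allowed.

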